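# Key the index plate onto its pin

### The job

The round index plate on the bench fixture has not been seated: with closed fingertips push its studs to turn it until the notch in its rim stands over the locating pin, then press down on its hub until it is fully home on the pin, and move clear. Only push and press: do not lift the plate off, do not force it down hard while it sits on top of the pin, and leave the other things on the bench where they are.

Things in the scene. Friction and masses are not known exactly. Their poses are not given: they have to be found in the camera images.
- fixture: fixed round cast base, 136 mm across, 14 mm high, with a square lug, 26 mm wide, reaching out to 86 mm from the centre on its own -x side, and a fixed upright spindle in the middle (hidden under the plate's hub). Origin: centre of the underside, on the spindle axis; z up.
- locating_pin: upright steel pin of the fixture, 12 mm across, round-topped, 59 mm from the spindle axis beside the lug (the fixture's own -x side). Origin: centre of its foot, 14 mm above the table; its top is 28 mm above the table, 2 mm under the raised plate. About half of it shows from above outside the plate's rim.
- index_plate: loose disc, 120 mm across, 8 mm thick; origin: centre of its underside, z up. One notch in the rim on its own -x side, 15 mm wide, 18 mm deep. Three studs, 12 mm across, rise 22 mm above the disc, 42 mm from the axis, at 0, 120 and 240 degrees from its +x. It turns freely either way about the spindle (0.5 mm play). About 0.2 kg. Underside 30 mm above the table at first, 20 mm when seated, its axes then as the fixture's.
- friction_collar (a joint): sliding collar, 60 mm across, round the spindle under the plate, which it carries; value: how far it is pushed down, 0 at first, 0.010 m at its stop, where the plate is seated. It does not sink under the plate's weight, yields to a push of about 6 to 8 N on the hub and stays where it is left. Off the notch the plate tilts a little (0.07 rad) on the pin and stops about 6 mm down; it can still be turned.
- notch (a point): the place in the plate's notch where the pin belongs, 59 mm from the plate's axis, near the notch's mouth and midway between its sides, at the level of the disc's underside; it comes over the pin's centre
- hub_top (a point): the centre of the flat top of the plate's closed round hub, 32 mm across, 38 mm above the disc's underside, 68 mm above the table at the start, 58 mm when seated: the place to press
- jar_1: screw-top jar, 43 mm across, 66 mm tall; a bystander, to be left alone. Origin: centre of its underside.
- jar_4: slim screw-top jar, 35 mm across, 81 mm tall; a bystander, to be left alone. Origin: centre of its underside.
- spool_1: thread spool standing on end, 34 mm across, 48 mm tall; a bystander, to be left alone. Origin: centre of its underside.
- battery_1: battery standing on end, 15 mm across, 50 mm tall; a bystander, to be left alone. Origin: centre of its underside.
- screwdriver_1: screwdriver lying down, 28 x 197 x 28 mm, along its own y; a bystander, to be left alone. Origin: centre of its underside.
- pliers_1: pliers lying flat, 60 x 187 x 14 mm, along their own y; a bystander, to be left alone. Origin: centre of its underside.
- caliper: calliper lying flat, 69 x 214 x 13 mm, along its own y; a bystander, to be left alone. Origin: centre of its underside.
Mind the look-alikes: they are no part of the job. What is shaped like the index_plate but pink or turquoise is not meant. Leave any turquoise look-alike of the fixture alone.

How it is judged:
At the end, for the whole second after the job is handed in: the plate lies level (within 0.04 rad) with its underside 17 to 22.5 mm above the table, the notch's middle within 5 mm of the pin's centre, and at rest (z of index_plate in the frame of fixture between 0.017 and 0.0225 m and angle between index_plate's own z axis and vertical below 0.04 rad and horizontal distance between notch and locating_pin below 0.005 m and linear speed of index_plate below 0.01 m/s); the robot touches nothing.
It fails at once if the plate is lifted (more than 8 mm above where it stood) (z of index_plate in the frame of fixture above 0.038 m).
It fails at once if the plate is forced onto the pin (more than 45 N on the pin) (contact force between index_plate and locating_pin above 45 N).
It fails at once if a bystander is moved more than 30 mm or lifted (distance of any of jar_1, jar_4, spool_1, battery_1, screwdriver_1, pliers_1, caliper from where it was at the start of the episode above 0.03 m).
It also fails if it takes over 48 s, if anything falls off the work surface, if the arm or the gripper's body presses on something with over 40 N, if the wrist force passes 120 N, or if a joint passes its speed limit or range.

### The arm

A 7-joint arm with a two-finger parallel gripper is mounted at the origin on the work surface; the furniture and walls round the work are solid. World frame = base frame: x ahead of the robot, y to its left, z up, the work surface at z = 0. Lengths are in m, angles in rad, forces in N, time in s.
With the tool pointing down it reaches from about 0.425 to 0.925 m from the base axis. Payload 6.8 kg.
Tool frame: the origin (TCP) lies midway between the tips of the shut fingers; the grasp point (between the pads) lies pinch_z behind it (pinch_z is the distance from the TCP to the grasp point, in m); z points along the fingers, y is the direction in which the jaws open and shut (so a half turn about z gives the same grasp; the last joint's range is limited). The gripper opens to 85 mm and grips with 20 to 120 N. Pads are 22 mm wide; open, the fingers measure 114 mm over their backs; the gripper's body (76 mm by 85 mm) begins 54 mm behind the grasp point. The pads swing forward as they close: fully open they stand 13 mm farther back than shut.
Start: joints at [1.142, 0.477, 0.022, 1.555, -0.011, 1.109, -0.083], TCP at [0.213, -0.641, 0.231] pointing down, gripper open.
Joint ranges: [-2.96, 2.96], [-0.34, 2.1], [-1.41, 1.46], [0.24, 2.44], [-1.37, 4.51], [0.17, 1.92], [-2.96, 2.96]. Speed limits (rad/s): [2.39, 2.39, 3.14, 3.14, 3.14, 3.14, 3.14].

### API

Orientations are given as [roll, pitch, yaw] about the fixed x, y, z axes, in that order (R = Rz(yaw) Ry(pitch) Rx(roll)).
In Python, from station import * gives the robot as it stands.
- The arm moves only by the tool arm_command, never from a script. Its argument "targets" is a list of rows, each an object with "fingers": the opening in per cent of the stroke, from 0 (shut) to 100 (fully open); "xyz": the shift along the tool's x, y, z in cm, a list of three; "twist": the turn about the tool's z in degrees. A call has exactly 10 rows; each row is the pose to reach, as a shift and turn from the pose measured when the call began, along the tool's axes at that moment; what a row does not reach only later rows make up. A row lasts 1/10 s, in which the tool goes at most 50 mm and 8.59 degrees, less where a joint would pass 70% of its speed; a pose out of reach is approached as far as the arm can. A call with a gripper value outside its range is refused whole. The fingers move at their own pace and stop on an object; "newtons" is the grip in N (left out, the last holds). Time passes only in rows, so rows that repeat a pose let the fingers close, or fill a call up. It gives the time, the measured TCP pose, the force and the opening at its end, in the units of the state.
- observe(): the state, without advancing time (a new reading comes with each control period).
- grab_frame(name): name is "side" or "top"; returns the picture (420x560x3 uint8, red, green, blue); there is no depth.
- camera_model(name): a dict with "camera_matrix" (3x3 intrinsics, pixels), "k1" (the pictures are not rectified: a ray, as slopes to the right and down, at radius r is drawn at 1 + k1 r^2 times it, then the intrinsics apply), "R" (3x3) and "t" (3): a world point X has camera coordinates R X + t. Camera axes: x right, y down, z forward; pixel columns grow to the right and rows downward; lengths in m; the calibration is good to about 2 mm. A picture is of the moment at which its call begins. camera_model takes no time and is no camera call.
- hand_in(): hands the job in, once; it reports no verdict.
Trained networks look in the newest picture that a camera, given by its name, has taken for a name from the list of things; names that differ only in an ending like _2 or _b are one class to them, and where a whole thing is asked for, a point or a joint stands for the part that bears it (a point fixed in the world has none). Each returns a list of dicts, best first, with "confidence" (0 to 1); they miss things now and then, are a little off and sometimes report something else, mostly with a low value. They report only what shows in the picture. A call takes as long as a camera call. They do not tell look-alikes from the thing itself.
- look_for(thing, camera): "point" ([column, row] in pixels, amid what is visible of it).
- cut_out(thing, camera): "region" (420x560 bool, what is visible of it) and "point" ([column, row] in pixels, amid what is visible of it).
- pinpoint(thing, camera): "point" ([column, row] in pixels: a listed point, or the origin of a listed thing).
The state is a dict: "clock": time; "qpos": joint angles; "joint_vel": joint speeds; "joint_efforts": joint torques, N m; "position": TCP position; "ee_rot": TCP orientation; "force": force on the tool from outside, world axes, zero at the start; "torque": the same for the moment, N m; "gripper_width": finger opening in m.
Only numpy, scipy, OpenCV 4.12 (cv2) and the standard library are available. Lean on these libraries where they do the work, as an engineer would, in place of code of your own. Each camera call takes 0.05 s, during which the arm holds its last target. There are 200 camera calls.

## Working session

There is one attempt and no reset: what is moved stays moved. The work goes in short steps, Python scripts to look and compute and a tool call to move; the robot and the scene stay as the last step left them, time stands still between calls to the robot, and variables do not carry over. Pictures are saved under pics/ and viewed, on a budget of 10 in all, crops included, one or two more only if the job needs it, and the job is handed in when it is done.

Besides the shell and the picture viewer there is one more tool, called as name([rows], argument=value, ...), one row to a line, values as JSON. arm_command: Moves the arm, as the interface text tells. Its arguments: {"type":"object","properties":{"targets":{"type":"array","items":{"type":"object","properties":{"fingers":{"type":"number"},"xyz":{"type":"array","items":{"type":"number"}},"twist":{"type":"number"}}}},"newtons":{"type":"number"}},"required":["targets"]}

```bash
mkdir -p pics; cat > h.py <<'E'
from station import *
import numpy as np, cv2
def proj(X,c):
    m=camera_model(c); p=np.array(m["R"])@np.array(X,float)+np.array(m["t"]); s=p[:2]/p[2]; s=s*(1+m["k1"]*(s@s))
    K=np.array(m["camera_matrix"]); return K[:2,:2]@s+K[:2,2]
def ray(px,c):
    m=camera_model(c); K=np.array(m["camera_matrix"]); d=np.linalg.solve(K,[px[0],px[1],1])[:2]; s=d.copy()
    for _ in range(20): s=d/(1+m["k1"]*(s@s))
    R=np.array(m["R"]); return -R.T@np.array(m["t"]), R.T@np.array([s[0],s[1],1])
def atz(px,c,z):
    o,d=ray(px,c); return o+d*(z-o[2])/d[2]
def tri(p1,c1,p2,c2):
    o1,d1=ray(p1,c1);o2,d2=ray(p2,c2)
    a=np.linalg.lstsq(np.c_[d1,-d2],o2-o1,rcond=None)[0]
    A,B=o1+a[0]*d1,o2+a[1]*d2; return (A+B)/2,np.linalg.norm(A-B)
E
python3 - <<'E'
from h import *
for c in("top","side"):
    cv2.imwrite(f"pics/{c}0.png",grab_frame(c)[:,:,::-1])
    for n in("hub_top","notch","locating_pin","fixture","index_plate"):
        print(c,n,[(np.round(d["point"],1).tolist(),round(d["confidence"],2)) for d in pinpoint(n,c)[:4]])
s=observe();print(s["clock"],s["position"],s["ee_rot"],s["gripper_width"],s["force"])
E
```

```text
top hub_top [([212.3, 179.8], 0.91), ([308.4, 181.0], 0.75), ([300.7, 262.0], 0.6), ([344.7, 152.1], 0.39)]
top notch [([301.6, 201.8], 0.97), ([285.4, 280.1], 0.69), ([196.0, 190.5], 0.67)]
top locating_pin [([395.1, 206.4], 0.41)]
top fixture [([364.2, 276.6], 0.73)]
top index_plate [([295.4, 263.8], 0.89), ([305.7, 183.0], 0.8), ([212.1, 183.1], 0.64)]
side hub_top [([219.3, 232.7], 0.77), ([275.3, 192.8], 0.71), ([309.7, 216.3], 0.68)]
side notch [([284.3, 229.2], 0.74), ([264.6, 197.7], 0.68), ([196.1, 244.7], 0.55)]
side locating_pin [([193.8, 295.2], 0.54), ([293.5, 243.6], 0.41)]
side fixture [([309.0, 240.7], 0.88), ([215.4, 289.3], 0.68)]
side index_plate [([275.6, 206.9], 0.97), ([307.9, 226.9], 0.82), ([285.9, 232.5], 0.71), ([216.8, 250.4], 0.49)]
0.6 [ 0.21287493 -0.64058036  0.23133547] [ 3.14151261e+00 -2.41668528e-05  3.20831551e-01] 0.08539357601305544 [ 0.64602764  0.37406219 -0.26873199]
```

```bash
ls
```

```text
h.py
pics
```

View pics/top0.png

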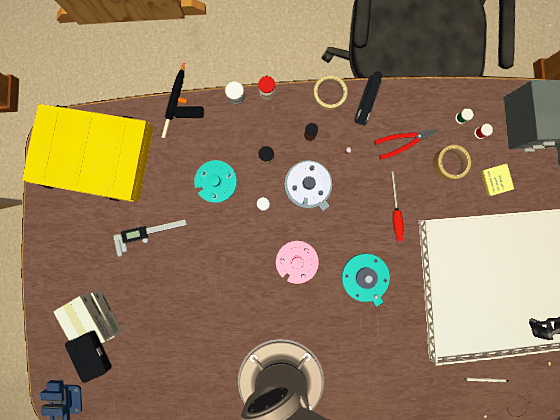

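View pics/side0.png

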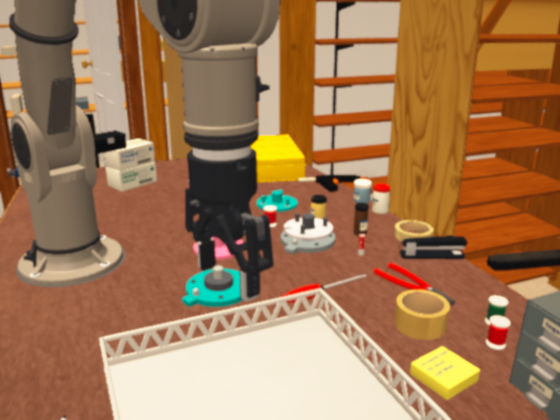

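The top view shows the real (silver/grey) plate at about (309,184), with its lug near (323,205). The pink plate is at (297,262), and the turquoise look-alikes are at (215,181) and (366,278). In the side view the silver plate is at (308,230). I'll zoom in on both.

```bash
python3 - <<'E'
from h import *
a=cv2.imread("pics/top0.png")[150:220,275:345];b=cv2.imread("pics/side0.png")[205:260,270:345]
A=cv2.resize(a,(390,390),interpolation=cv2.INTER_CUBIC);B=cv2.resize(b,(390,286),interpolation=cv2.INTER_CUBIC)
B=cv2.copyMakeBorder(B,0,104,0,0,cv2.BORDER_CONSTANT)
cv2.imwrite("pics/z0.png",np.hstack([A,B]))
X,e=tri((308.4,181),"top",(309.7,216.3),"side");print("hub",X,e, atz((308.4,181),"top",.068))
c=X[:2]
print("notch z.03",atz((301.6,201.8),"top",.034))
print("lug",atz((323,206),"top",.014))
for n,p,z in(("jarA",(266,150),.07),("jarB",(311,128),.06),("white",(263,203),.05),("sd",(394,175),.02),("pl",(405,142),.01)): print(n,atz(p,"top",z))
print([proj([c[0],c[1],z],"top").round(1) for z in(0,.03,.068)],proj([.213,-.641,.23],"top"),camera_model("top")["R"],observe()["clock"])
E
```

```text
hub [ 0.56323417 -0.09060354  0.06471455] 0.0015664769311501106 [ 0.56215364 -0.09009497  0.068     ]
notch z.03 [ 0.508493   -0.07202944  0.034     ]
lug [ 0.4964229  -0.13285549  0.014     ]
jarA [0.6487125  0.02210038 0.07      ]
jarB [ 0.70846004 -0.10190518  0.06      ]
white [0.50679741 0.03401734 0.05      ]
sd [ 0.57895021 -0.33594101  0.02      ]
pl [ 0.67456971 -0.37463298  0.01      ]
[array([307. , 183.2]), array([307.7, 182.1]), array([308.6, 180.6])] [543.98993163 314.15604883] [[-2.38163143e-02 -9.99716203e-01 -5.44069532e-04]
 [-9.98664887e-01  2.38162154e-02 -4.58391986e-02]
 [ 4.58391472e-02 -5.48377620e-04 -9.98948683e-01]] 0.6
```

View pics/z0.png

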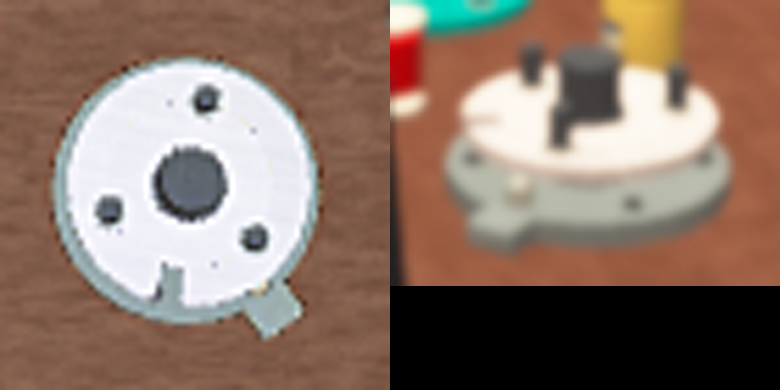

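The top crop shows the hub at about (308.7,182.8), with studs at (312.1,167.6), (294.4,187.7) and (321,192.7). The notch is near (306.3,201), and the pin and lug are near (322,202) and (325,205). I'll turn these into angles.

```bash
python3 - <<'E'
from h import *
f=lambda x,y:(275+(x+.5)/5.571-.5,150+(y+.5)/5.571-.5)
st=[atz(f(*p),"top",.060) for p in((207,97),(108,209),(256,237))]
C=np.mean(st,0)[:2];print("centre from studs",C, "from hub",atz(f(189,182),"top",.068))
for s in st:
    d=s[:2]-C;print("stud",s.round(4),np.hypot(*d).round(4),np.degrees(np.arctan2(d[1],d[0])).round(1))
for n,p,z in(("notchend",(172,266),.038),("notch",(170,288),.034),("pin",(261,288),.028),("lug",(284,318),.014),("lugL",(267,338),.014),("lugR",(302,313),.014)):
    X=atz(f(*p),"top",z);d=X[:2]-C;print(n,X.round(4),np.hypot(*d).round(4),np.degrees(np.arctan2(d[1],d[0])).round(1))
# fixture rim fit
X,e=tri(f(261,288),"top",(270+519/5.2-.5,205+180/5.2-.5),"side");print("pin tri",X,e)
for p in((203,95),(110,207),):pass
side=[(270+x/5.2-.5,205+y/5.2-.5) for x,y in((532,50),(560,105),(677,72))]
E
```

```text
centre from studs [ 0.56008655 -0.09153927] from hub [ 0.55874405 -0.09031173  0.068     ]
stud [ 0.601  -0.1008  0.06  ] 0.0419 -12.8
stud [ 0.5473 -0.0511  0.06  ] 0.0424 107.5
stud [ 0.532  -0.1227  0.06  ] 0.042 -132.0
notchend [ 0.5203 -0.0828  0.038 ] 0.0407 167.6
notch [ 0.5097 -0.0817  0.034 ] 0.0513 169.0
pin [ 0.509  -0.1275  0.028 ] 0.0625 -144.9
lug [ 0.4944 -0.14    0.014 ] 0.0817 -143.6
lugL [ 0.4845 -0.1312  0.014 ] 0.0854 -152.3
lugR [ 0.4967 -0.1492  0.014 ] 0.0857 -137.7
pin tri [ 0.58624708 -0.16993302  0.03152425] 0.17618503623322465
```

arm_command([
  {"fingers":0,"xyz":[2.6,-1.8,0],"twist":-3},
  {"fingers":0,"xyz":[6.5,-4.6,0],"twist":-8},
  {"fingers":0,"xyz":[10.5,-7.3,0],"twist":-13},
  {"fingers":0,"xyz":[14.4,-10.1,0],"twist":-18},
  {"fingers":0,"xyz":[18.4,-12.8,0],"twist":-23},
  {"fingers":0,"xyz":[22.3,-15.6,0],"twist":-28},
  {"fingers":0,"xyz":[26.2,-18.3,0],"twist":-33},
  {"fingers":0,"xyz":[30.2,-21.1,0],"twist":-38},
  {"fingers":0,"xyz":[34.1,-23.9,0],"twist":-42},
  {"fingers":0,"xyz":[38.0,-26.6,0],"twist":-46},
], newtons=40)

```text
clock: 1.6
position: [0.4905, -0.2667, 0.2317]
ee_rot: [3.141, 0.0, 1.126]
force: [1.4, -0.6, 0.9]
gripper_width: 0.0001
```

arm_command([
  {"fingers":0,"xyz":[3.5,0.7,0],"twist":-3},
  {"fingers":0,"xyz":[7.0,1.4,0],"twist":-6},
  {"fingers":0,"xyz":[10.5,2.1,0],"twist":-9},
  {"fingers":0,"xyz":[14.0,2.8,1],"twist":-12},
  {"fingers":0,"xyz":[16.2,3.2,3],"twist":-13},
  {"fingers":0,"xyz":[17.1,3.4,6],"twist":-13},
  {"fingers":0,"xyz":[17.1,3.4,9],"twist":-13},
  {"fingers":0,"xyz":[17.1,3.4,12],"twist":-13},
  {"fingers":0,"xyz":[17.1,3.4,14],"twist":-13},
  {"fingers":0,"xyz":[17.1,3.4,14],"twist":-13},
])

```text
clock: 2.6
position: [0.5926, -0.1268, 0.0888]
ee_rot: [-3.137, 0.001, 1.353]
force: [-0.7, 0.4, -0.0]
gripper_width: 0.0002
```

```bash
python3 - <<'E'
from h import *
s=observe();print(s["position"],s["ee_rot"],s["clock"])
a=grab_frame("top")[:,:,::-1];b=grab_frame("side")[:,:,::-1]
A=cv2.resize(a[150:220,275:345],(390,390),interpolation=cv2.INTER_CUBIC);B=cv2.resize(b[170:260,260:350],(390,390),interpolation=cv2.INTER_CUBIC)
cv2.imwrite("pics/z1.png",np.hstack([A,B]))
p=np.array(s["position"]);print(proj(p,"top"),proj(p,"side"))
E
```

```text
[ 0.5926036  -0.12680957  0.08880595] [-3.13672347e+00  7.26909637e-04  1.35340781e+00] 2.6
[322.41884363 168.42236546] [326.93234676 210.8295175 ]
```

View pics/z1.png

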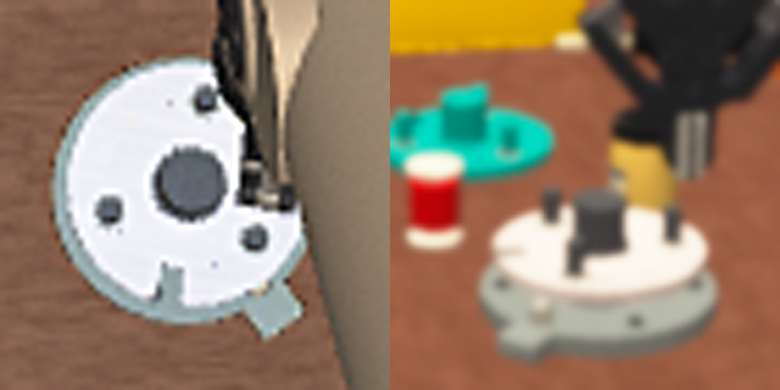

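arm_command([
  {"fingers":0,"xyz":[0,0.2,1],"twist":0},
  {"fingers":0,"xyz":[0,0.2,2],"twist":0},
  {"fingers":0,"xyz":[0,0.2,3],"twist":0},
  {"fingers":0,"xyz":[0,0.2,3.8],"twist":0},
  {"fingers":0,"xyz":[0,0.2,4.2],"twist":0},
  {"fingers":0,"xyz":[0,0.2,4.2],"twist":0},
  {"fingers":0,"xyz":[0.2,0.2,4.2],"twist":0},
  {"fingers":0,"xyz":[0.4,0.2,4.2],"twist":0},
  {"fingers":0,"xyz":[0.6,0.2,4.2],"twist":0},
  {"fingers":0,"xyz":[0.8,0.2,4.2],"twist":0},
])

```text
clock: 3.7
position: [0.5991, -0.1193, 0.0504]
ee_rot: [3.14, 0.0, 1.353]
force: [0.2, 0.4, -0.1]
gripper_width: 0.0
```

```bash
python3 - <<'E'
from h import *
s=observe();p=s["position"];psi=s["ee_rot"][2];C=np.array([.5598,-.0912])
d=p[:2]-C; tx=np.array([np.cos(psi),np.sin(psi)]);ty=np.array([np.sin(psi),-np.cos(psi)])
print(p,np.degrees(psi),"tx,ty comps",d@tx,d@ty)
d0=np.array([-0.017,.042]) # desired contact comps in rotating frame
for k in range(1,11):
    for base in (0,):
        a=np.radians(4.0*k)
        yaw=np.radians(77.5)+a
        q=C+d0[0]*np.array([np.cos(yaw),np.sin(yaw)])+d0[1]*np.array([np.sin(yaw),-np.cos(yaw)])
        e=q-p[:2];print(k,np.round([e@tx*100,e@ty*100,-np.degrees(yaw-psi)],2))
E
```

```text
[ 0.59906552 -0.11934592  0.05043376] 77.54612841004031 tx,ty comps -0.019015899244591843 0.04441136713174608
1 [ 0.5  -0.13 -3.95]
2 [ 0.8  -0.05 -7.95]
3 [  1.11   0.02 -11.95]
4 [  1.42   0.06 -15.95]
5 [  1.74   0.09 -19.95]
6 [  2.05   0.09 -23.95]
7 [  2.37   0.07 -27.95]
8 [ 2.680e+00  2.000e-02 -3.195e+01]
9 [  2.99  -0.04 -35.95]
10 [  3.3   -0.13 -39.95]
```

arm_command([
  {"fingers":0,"xyz":[0.3,-0.1,0.3],"twist":-2},
  {"fingers":0,"xyz":[0.6,-0.1,0.4],"twist":-5},
  {"fingers":0,"xyz":[0.9,0,0.4],"twist":-9},
  {"fingers":0,"xyz":[1.2,0,0.4],"twist":-13},
  {"fingers":0,"xyz":[1.5,0.1,0.4],"twist":-17},
  {"fingers":0,"xyz":[1.8,0.1,0.4],"twist":-21},
  {"fingers":0,"xyz":[2.1,0.1,0.4],"twist":-25},
  {"fingers":0,"xyz":[2.4,0.1,0.4],"twist":-28},
  {"fingers":0,"xyz":[2.6,0,0.4],"twist":-31},
  {"fingers":0,"xyz":[2.6,0,0.4],"twist":-31},
])

```text
clock: 4.7
position: [0.6049, -0.0936, 0.0464]
ee_rot: [3.14, 0.001, 1.897]
force: [0.6, 0.1, 0.3]
gripper_width: 0.0001
```

```bash
python3 - <<'E'
from h import *
a=grab_frame("top")[:,:,::-1];b=grab_frame("side")[:,:,::-1]
A=cv2.resize(a[150:220,275:345],(390,390),interpolation=cv2.INTER_CUBIC);B=cv2.resize(b[170:260,260:350],(390,390),interpolation=cv2.INTER_CUBIC)
cv2.imwrite("pics/z2.png",np.hstack([A,B]))
s=observe();p=s["position"];psi=s["ee_rot"][2];C=np.array([.5598,-.0912])
d=p[:2]-C; print(np.degrees(psi),d@[np.cos(psi),np.sin(psi)],d@[np.sin(psi),-np.cos(psi)],np.hypot(*d),np.degrees(np.arctan2(d[1],d[0])))
E
```

```text
108.50985392789765 -0.01674684823936474 0.04158728987270868 0.04483257303466992 -3.424373196337338
```

View pics/z2.png

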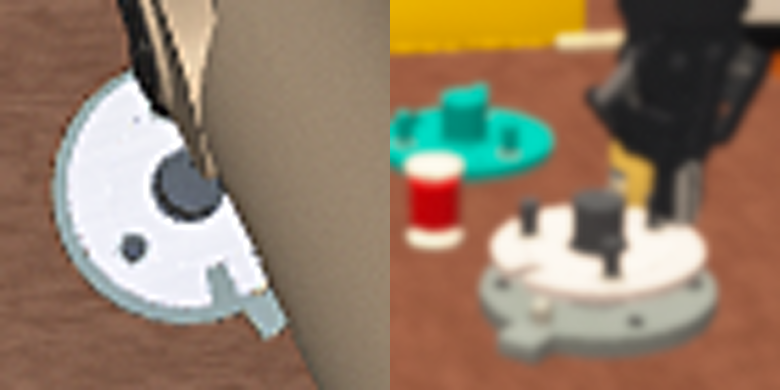

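The plate has turned: stud B is now at crop (133,248) and the notch at about (222,285), with the lug at about (268,315). I'll work out how much turn is left.

```bash
python3 - <<'E'
from h import *
f=lambda x,y:(275+(x+.5)/5.571-.5,150+(y+.5)/5.571-.5)
C=np.array([.5598,-.0912])
def an(p,z):
    d=atz(f(*p),"top",z)[:2]-C; return np.hypot(*d).round(4),np.degrees(np.arctan2(d[1],d[0])).round(1)
print("B",an((133,247),.06),"notch",an((217,268),.038),an((226,290),.036))
s=observe();p=s["position"];psi=s["ee_rot"][2]
tx=np.array([np.cos(psi),np.sin(psi)]);ty=np.array([np.sin(psi),-np.cos(psi)]);d=p[:2]-C
for k in (3,6,9,12,15,18,21):
    a=np.radians(k);q=C+np.array([[np.cos(a),-np.sin(a)],[np.sin(a),np.cos(a)]])@d;e=q-p[:2];print(k,np.round([e@tx*100,e@ty*100],2))
E
```

```text
B (np.float64(0.0423), np.float64(137.8)) notch (np.float64(0.0433), np.float64(-161.4)) (np.float64(0.055), np.float64(-160.7))
3 [0.22 0.08]
6 [0.44 0.15]
9 [0.67 0.21]
12 [0.9  0.26]
15 [1.13 0.29]
18 [1.37 0.31]
21 [1.6  0.32]
```

arm_command([
  {"fingers":0,"xyz":[0.2,0.1,0],"twist":-3},
  {"fingers":0,"xyz":[0.4,0.15,0],"twist":-6},
  {"fingers":0,"xyz":[0.7,0.2,0],"twist":-9},
  {"fingers":0,"xyz":[0.9,0.25,0],"twist":-12},
  {"fingers":0,"xyz":[1.1,0.3,0],"twist":-14},
  {"fingers":0,"xyz":[1.2,0.3,0],"twist":-16},
  {"fingers":0,"xyz":[1.2,0.3,0],"twist":-16},
  {"fingers":0,"xyz":[1.2,0.3,0],"twist":-16},
  {"fingers":0,"xyz":[0.7,0.3,0],"twist":-16},
  {"fingers":0,"xyz":[0.3,0.3,0],"twist":-16},
])

```text
clock: 5.8
position: [0.6063, -0.0905, 0.0462]
ee_rot: [3.141, 0.001, 2.173]
force: [0.7, -0.6, 0.2]
gripper_width: 0.0001
```

arm_command([
  {"fingers":0,"xyz":[0,0,-2],"twist":0},
  {"fingers":0,"xyz":[0,0,-5],"twist":0},
  {"fingers":0,"xyz":[0,2,-8],"twist":0},
  {"fingers":0,"xyz":[0,5,-11],"twist":0},
  {"fingers":0,"xyz":[-3,8,-14],"twist":0},
  {"fingers":0,"xyz":[-7,9,-15],"twist":0},
  {"fingers":0,"xyz":[-11,10,-15],"twist":0},
  {"fingers":0,"xyz":[-15,10,-15],"twist":0},
  {"fingers":0,"xyz":[-19,10,-15],"twist":0},
  {"fingers":0,"xyz":[-22,10,-15],"twist":0},
])

```text
clock: 6.8
position: [0.8137, -0.2189, 0.1956]
ee_rot: [-3.14, 0.001, 2.17]
force: [0.3, -0.1, 0.4]
gripper_width: -0.0001
```

```bash
cat > look.py <<'E'
from h import *
import sys
a=grab_frame("top")[:,:,::-1];b=grab_frame("side")[:,:,::-1]
n=sys.argv[1]; cv2.imwrite(f"pics/top_{n}.png",a);cv2.imwrite(f"pics/side_{n}.png",b)
A=cv2.resize(a[150:220,275:345],(390,390),interpolation=cv2.INTER_CUBIC);B=cv2.resize(b[170:260,260:350],(390,390),interpolation=cv2.INTER_CUBIC)
cv2.imwrite(f"pics/z_{n}.png",np.hstack([A,B]))
s=observe();print(s["clock"],s["position"],s["ee_rot"])
for c in("top","side"):
  for t in("notch","locating_pin","hub_top"): print(c,t,[(np.round(d["point"],1).tolist(),round(d["confidence"],2)) for d in pinpoint(t,c)[:4]])
E
python3 look.py 3
```

```text
6.9 [ 0.81359068 -0.22194031  0.19448734] [-3.13928997e+00  2.65380185e-03  2.16580837e+00]
top notch [([196.3, 190.2], 0.85), ([285.0, 276.9], 0.82), ([317.4, 198.6], 0.75)]
top locating_pin []
top hub_top [([310.2, 181.3], 0.87), ([213.4, 179.6], 0.85), ([298.7, 264.8], 0.55)]
side notch [([297.7, 238.6], 0.83), ([195.9, 247.3], 0.72), ([263.9, 201.1], 0.56), ([361.4, 233.4], 0.56)]
side locating_pin [([193.8, 295.2], 0.54), ([294.7, 243.7], 0.44), ([307.7, 214.0], 0.21)]
side hub_top [([274.2, 193.4], 0.94), ([310.1, 216.1], 0.76), ([216.6, 233.0], 0.55), ([304.6, 227.0], 0.3)]
```

View pics/z_3.png

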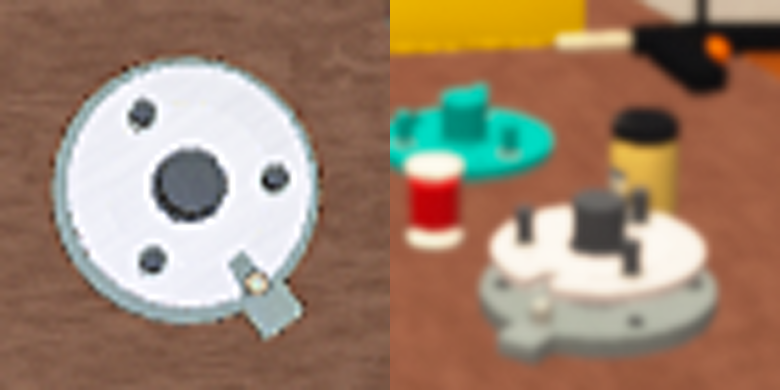

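The notch now sits almost over the pin, which shows at crop (257,283) as a bright dot between the notch walls. I'll measure the remaining error by sub-pixel centroids.

```bash
python3 - <<'E'
from h import *
f=lambda x,y:(275+(x+.5)/5.571-.5,150+(y+.5)/5.571-.5)
im=cv2.imread("pics/top_3.png").astype(float);g=im.mean(2)
st=[]
for p in((143,113),(275,178),(152,260)):
    u,v=np.round(f(*p)).astype(int);w=np.clip(190-g[v-4:v+5,u-4:u+5],0,None);w[w<15]=0
    yy,xx=np.mgrid[v-4:v+5,u-4:u+5];c=((w*xx).sum()/w.sum(),(w*yy).sum()/w.sum());st.append(atz(c,"top",.054))
st=np.array(st);C=st.mean(0)[:2];d=st[:,:2]-C;th=np.degrees(np.arctan2(d[:,1],d[:,0]));print(C,np.hypot(*d.T),th,"notch ang mod120:",(th-60)%120, "mean",np.mean((th-60)%120)-60+0)
# fixture outline: saturation/brown-vs-grey segmentation, min circle & lug
hsv=cv2.cvtColor(cv2.imread("pics/top_3.png"),cv2.COLOR_BGR2HSV)
m=(hsv[...,1]<60).astype(np.uint8);m[:150]=0;m[222:]=0;m[:,:275]=0;m[:,345:]=0
cn=max(cv2.findContours(m,cv2.RETR_EXTERNAL,cv2.CHAIN_APPROX_NONE)[0],key=cv2.contourArea)[:,0]
P=np.array([atz(q,"top",.012) for q in cn])[:,:2]
from scipy.optimize import least_squares
r=least_squares(lambda v:np.hypot(*(P-v[:2]).T)-v[2],[*C,.066],loss="soft_l1",f_scale=.0005).x;print("rim",r)
D=P-r[:2];R=np.hypot(*D.T);L=D[R>.075]
print("lug ang",np.degrees(np.arctan2(L[:,1].mean(),L[:,0].mean())),len(L))
for n,cc in(("studC",C),("rim",r[:2])):
    X=atz(f(257,283),"top",.028)[:2]-cc;print("pin",n,np.hypot(*X),np.degrees(np.arctan2(X[1],X[0])))
    for q in((241,258),):
        X=atz(f(*q),"top",.036)[:2]-cc;print("notch",np.hypot(*X),np.degrees(np.arctan2(X[1],X[0])))
E
```

```text
[ 0.55880179 -0.09144704] [0.04152879 0.04151611 0.04157643] [ 32.36410838 -87.54986404 152.42224652] notch ang mod120: [92.36410838 92.45013596 92.42224652] mean 32.41216361927535
rim [ 0.5601236  -0.09217275  0.06671448]
lug ang -145.48408775330685 12
pin studC 0.05831809977352683 -144.18661756897268
notch 0.04361737930302994 -143.7629283949035
pin rim 0.058981068225060995 -145.50976909290634
notch 0.0442756307802722 -145.53181314176837
```

```bash
python3 - <<'E'
from h import *
im=cv2.imread("pics/top_3.png")[190:214,306:336]
A=cv2.resize(im,None,fx=13,fy=13,interpolation=cv2.INTER_CUBIC);out=[A.copy()]
def dr(I,X,col):
    q=((np.array([proj(x,"top") for x in X])-[306,190]+.5)*13).astype(int);cv2.polylines(I,[q],False,col,1)
C=np.array([.5592,-.0917])
B=A.copy()
for a,col in((-147.6,(0,0,255)),(-145.4,(255,0,0))):
    a=np.radians(a);u=np.array([np.cos(a),np.sin(a)]);v=np.array([-u[1],u[0]])
    dr(B,[[*(C+r*u+s*v),.038] for r,s in((.059,.0075),(.042,.0075),(.042,-.0075),(.059,-.0075))],col)
cv2.imwrite("pics/n3.png",np.hstack([A,B]))
E
```

```text
(no output)
```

View pics/n3.png

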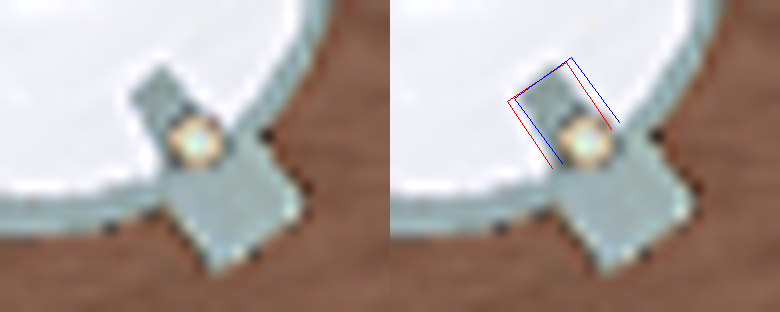

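The notch axis lags the pin by roughly 2° (hub to notch end 32.5°, hub to pin 34.2° in the image; the studs say 2.1–3°). I'll nudge it about 2° further.

```bash
cat > go.py <<'E'
from h import *
import sys
x,y,z=map(float,sys.argv[1:4]);s=observe();p=s["position"];psi=s["ee_rot"][2];e=np.array([x,y])-p[:2]
print("pos",p,np.degrees(psi),"xyz cm",(100*np.array([e@[np.cos(psi),np.sin(psi)],e@[np.sin(psi),-np.cos(psi)],p[2]-z])).round(2),s["force"])
E
python3 - <<'E'
import numpy as np
C=np.array([.5596,-.0913])
for th,d in((32.4,.028),(34.6,.0163)):
    a=np.radians(th);print(C+.0418*np.array([np.cos(a),np.sin(a)])-d*np.array([-np.sin(a),np.cos(a)]))
E
python3 go.py .6095 -.0925 .08
```

```text
[ 0.60989606 -0.09254362]
[ 0.60326295 -0.08098125]
pos [ 0.8129932  -0.21355128  0.19676635] 124.59914453549338 xyz cm [21.52 -9.88 11.68] [-1.20941886  0.24882862  0.52854912]
```

arm_command([
  {"fingers":0,"xyz":[3,0,0],"twist":0},
  {"fingers":0,"xyz":[7,-1,0],"twist":0},
  {"fingers":0,"xyz":[11,-3,0],"twist":0},
  {"fingers":0,"xyz":[15,-6,1],"twist":0},
  {"fingers":0,"xyz":[19,-8.5,3],"twist":0},
  {"fingers":0,"xyz":[21,-9.8,6],"twist":0},
  {"fingers":0,"xyz":[21.5,-9.9,9],"twist":0},
  {"fingers":0,"xyz":[21.5,-9.9,11],"twist":0},
  {"fingers":0,"xyz":[21.5,-9.9,11.7],"twist":0},
  {"fingers":0,"xyz":[21.5,-9.9,11.7],"twist":0},
])

```text
clock: 8.2
position: [0.609, -0.0924, 0.0794]
ee_rot: [-3.141, -0.001, 2.175]
force: [0.2, -0.7, 0.2]
gripper_width: 0.0001
```

```bash
python3 go.py .6099 -.0925 .047;python3 go.py .6033 -.081 .047
```

```text
pos [ 0.60898271 -0.09236539  0.07939581] 124.63957976452201 xyz cm [-0.06  0.07  3.24] [ 0.20169396 -0.71738915  0.16339148]
pos [ 0.60898271 -0.09236539  0.07939581] 124.63957976452201 xyz cm [1.26 0.18 3.24] [ 0.20169396 -0.71738915  0.16339148]
```

arm_command([
  {"fingers":0,"xyz":[-0.1,0.1,1],"twist":0},
  {"fingers":0,"xyz":[-0.1,0.1,2],"twist":0},
  {"fingers":0,"xyz":[-0.1,0.1,3],"twist":0},
  {"fingers":0,"xyz":[0,0.1,3.2],"twist":0},
  {"fingers":0,"xyz":[0.3,0.1,3.2],"twist":0},
  {"fingers":0,"xyz":[0.6,0.1,3.2],"twist":0},
  {"fingers":0,"xyz":[0.9,0.15,3.2],"twist":0},
  {"fingers":0,"xyz":[1.15,0.2,3.2],"twist":0},
  {"fingers":0,"xyz":[1.25,0.2,3.2],"twist":0},
  {"fingers":0,"xyz":[1.25,0.2,3.2],"twist":0},
])

```text
clock: 9.2
position: [0.6037, -0.0808, 0.0477]
ee_rot: [3.142, -0.0, 2.176]
force: [-0.5, -0.4, 0.5]
gripper_width: -0.0001
```

```bash
python3 go.py .6033 -.081 .047
```

```text
pos [ 0.6037271  -0.08077512  0.04770579] 124.65689293090291 xyz cm [ 0.01 -0.05  0.07] [-0.49982838 -0.4497921   0.46643218]
```

arm_command([
  {"fingers":0,"xyz":[-0.5,0,0],"twist":0},
  {"fingers":0,"xyz":[-1,0,-1],"twist":0},
  {"fingers":0,"xyz":[-1,0,-5],"twist":0},
  {"fingers":0,"xyz":[-1,3,-8],"twist":0},
  {"fingers":0,"xyz":[-4,6,-11],"twist":0},
  {"fingers":0,"xyz":[-8,9,-14],"twist":0},
  {"fingers":0,"xyz":[-12,10,-14],"twist":0},
  {"fingers":0,"xyz":[-16,10,-14],"twist":0},
  {"fingers":0,"xyz":[-20,10,-14],"twist":0},
  {"fingers":0,"xyz":[-23,10,-14],"twist":0},
])

```text
clock: 10.2
position: [0.8175, -0.217, 0.1881]
ee_rot: [-3.141, 0.001, 2.173]
force: [-0.5, -1.1, -0.3]
gripper_width: 0.0001
```

```bash
cat > studs.py <<'E'
from h import *
import sys
f=lambda x,y:(275+(x+.5)/5.571-.5,150+(y+.5)/5.571-.5)
n=sys.argv[1];dz=float(sys.argv[2])
g=grab_frame("top")[:,:,::-1];cv2.imwrite(f"pics/top_{n}.png",g);cv2.imwrite(f"pics/side_{n}.png",grab_frame("side")[:,:,::-1]);g=g.astype(float).mean(2)
st=[]
for p in((143,113),(275,178),(152,260)):
    u,v=np.round(f(*p)).astype(int);w=np.clip(190-g[v-4:v+5,u-4:u+5],0,None);w[w<15]=0
    yy,xx=np.mgrid[v-4:v+5,u-4:u+5];c=((w*xx).sum()/w.sum(),(w*yy).sum()/w.sum());st.append(atz(c,"top",.054-dz))
st=np.array(st);C=st.mean(0)[:2];d=st[:,:2]-C;th=np.degrees(np.arctan2(d[:,1],d[:,0]));print(C,np.hypot(*d.T),th,"notch",np.mean((th-60)%120)-240, observe()["clock"])
E
python3 studs.py 4 0
python3 - <<'E'
import cv2,numpy as np
t=cv2.imread("pics/top_4.png")[190:214,306:336];s=cv2.imread("pics/side_4.png")[205:260,275:345]
t=cv2.resize(t,None,fx=13,fy=13,interpolation=cv2.INTER_CUBIC);s=cv2.resize(s,(397,312),interpolation=cv2.INTER_CUBIC)
cv2.imwrite("pics/n4.png",np.hstack([t,s]))
E
```

```text
[ 0.55919215 -0.09138297] [0.04134737 0.04147553 0.04159251] [ 32.90254967 -86.80820867 152.89450899] notch -147.00371666723345 10.3
```

View pics/n4.png

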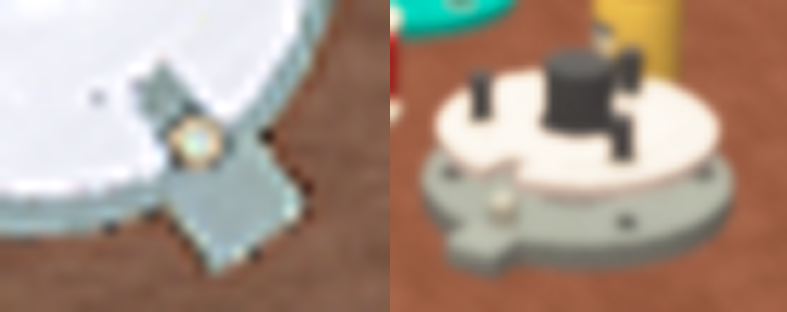

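```bash
python3 go.py .6098 -.0895 .08
```

```text
pos [ 0.81737432 -0.22013221  0.18693713] 124.2554901277057 xyz cm [22.48 -9.8  10.69] [-0.41605449 -0.57862289 -0.09070586]
```

arm_command([
  {"fingers":0,"xyz":[3,0,0],"twist":0},
  {"fingers":0,"xyz":[7,-1,0],"twist":0},
  {"fingers":0,"xyz":[11,-3,0],"twist":0},
  {"fingers":0,"xyz":[15,-6,1],"twist":0},
  {"fingers":0,"xyz":[19,-8.5,3],"twist":0},
  {"fingers":0,"xyz":[21,-9.6,6],"twist":0},
  {"fingers":0,"xyz":[21.5,-9.8,9],"twist":0},
  {"fingers":0,"xyz":[21.5,-9.8,10.7],"twist":0},
  {"fingers":0,"xyz":[21.5,-9.8,10.7],"twist":0},
  {"fingers":0,"xyz":[21.5,-9.8,10.7],"twist":0},
])

```text
clock: 11.3
position: [0.6166, -0.0981, 0.0804]
ee_rot: [-3.141, 0.003, 2.168]
force: [1.1, 0.7, 1.3]
gripper_width: -0.0004
```

```bash
python3 go.py .6029 -.0796 .047
```

```text
pos [ 0.61663909 -0.09810144  0.08041834] 124.21978234318807 xyz cm [ 2.3  -0.1   3.34] [1.12110031 0.65698432 1.33261097]
```

arm_command([
  {"fingers":0,"xyz":[0.5,-0.1,1],"twist":0},
  {"fingers":0,"xyz":[1.0,-0.1,2],"twist":0},
  {"fingers":0,"xyz":[1.0,-0.1,3],"twist":0},
  {"fingers":0,"xyz":[1.2,-0.1,3.3],"twist":0},
  {"fingers":0,"xyz":[1.5,-0.1,3.3],"twist":0},
  {"fingers":0,"xyz":[1.8,-0.1,3.3],"twist":0},
  {"fingers":0,"xyz":[2.1,-0.1,3.3],"twist":0},
  {"fingers":0,"xyz":[2.25,-0.1,3.3],"twist":0},
  {"fingers":0,"xyz":[2.3,-0.1,3.3],"twist":0},
  {"fingers":0,"xyz":[2.3,-0.1,3.3],"twist":0},
])

```text
clock: 12.3
position: [0.6033, -0.0798, 0.0477]
ee_rot: [3.141, 0.003, 2.168]
force: [0.1, -0.5, 1.0]
gripper_width: 0.0
```

```bash
python3 go.py .6029 -.0796 .047
```

```text
pos [ 0.60327568 -0.07976929  0.04767907] 124.2163913721243 xyz cm [ 0.04 -0.02  0.07] [ 0.11505016 -0.54356893  1.03650847]
```

arm_command([
  {"fingers":0,"xyz":[-0.5,0,0],"twist":0},
  {"fingers":0,"xyz":[-1,0,-1],"twist":0},
  {"fingers":0,"xyz":[-1,0,-5],"twist":0},
  {"fingers":0,"xyz":[-1,3,-8],"twist":0},
  {"fingers":0,"xyz":[-4,6,-11],"twist":0},
  {"fingers":0,"xyz":[-8,9,-14],"twist":0},
  {"fingers":0,"xyz":[-12,10,-14],"twist":0},
  {"fingers":0,"xyz":[-16,10,-14],"twist":0},
  {"fingers":0,"xyz":[-20,10,-14],"twist":0},
  {"fingers":0,"xyz":[-23,10,-14],"twist":0},
])

```text
clock: 13.3
position: [0.8157, -0.2171, 0.1889]
ee_rot: [3.141, 0.004, 2.166]
force: [0.4, -0.1, -0.5]
gripper_width: -0.0002
```

```bash
python3 studs.py 5 0; python3 go.py .5593 -.0915 .12
```

```text
[ 0.55880588 -0.0914767 ] [0.04164082 0.0416205  0.04158519] [ 34.46775476 -85.60449937 154.4558812 ] notch -145.560287805286 13.4
pos [ 0.81553934 -0.22029241  0.18773078] 123.82545051237108 xyz cm [ 24.96 -14.12   6.77] [ 0.29501398 -0.37781131 -0.94958008]
```

The notch is at -145.6° and the pin at -144.2 to -145.5°, which is within the clearance. Next I'll go over the hub and press.

arm_command([
  {"fingers":0,"xyz":[3,-1.5,0],"twist":0},
  {"fingers":0,"xyz":[7,-4,0],"twist":0},
  {"fingers":0,"xyz":[11,-6,0],"twist":0},
  {"fingers":0,"xyz":[15,-8.5,1],"twist":0},
  {"fingers":0,"xyz":[19,-11,3],"twist":0},
  {"fingers":0,"xyz":[23,-13,5],"twist":0},
  {"fingers":0,"xyz":[24.8,-14,6.7],"twist":0},
  {"fingers":0,"xyz":[25,-14.1,6.7],"twist":0},
  {"fingers":0,"xyz":[25,-14.1,6.7],"twist":0},
  {"fingers":0,"xyz":[25,-14.1,6.7],"twist":0},
])

```text
clock: 14.4
position: [0.5613, -0.092, 0.1208]
ee_rot: [3.14, 0.007, 2.16]
force: [0.8, -0.7, -0.3]
gripper_width: 0.0003
```

```bash
python3 go.py .5593 -.0915 .068
```

```text
pos [ 0.56130181 -0.09202013  0.12075108] 123.76979233915229 xyz cm [ 0.15 -0.14  5.28] [ 0.76434549 -0.71410651 -0.27516954]
```

Descend to just above the hub, then ease on gently.

arm_command([
  {"fingers":0,"xyz":[0.15,-0.15,1.5],"twist":0},
  {"fingers":0,"xyz":[0.15,-0.15,3],"twist":0},
  {"fingers":0,"xyz":[0.15,-0.15,4.2],"twist":0},
  {"fingers":0,"xyz":[0.15,-0.15,4.8],"twist":0},
  {"fingers":0,"xyz":[0.15,-0.15,5.1],"twist":0},
  {"fingers":0,"xyz":[0.15,-0.15,5.3],"twist":0},
  {"fingers":0,"xyz":[0.15,-0.15,5.4],"twist":0},
  {"fingers":0,"xyz":[0.15,-0.15,5.5],"twist":0},
  {"fingers":0,"xyz":[0.15,-0.15,5.6],"twist":0},
  {"fingers":0,"xyz":[0.15,-0.15,5.6],"twist":0},
])

```text
clock: 15.4
position: [0.5595, -0.0918, 0.0649]
ee_rot: [3.14, 0.007, 2.16]
force: [-2.7, 0.4, 5.2]
gripper_width: -0.0001
```

arm_command([
  {"fingers":0,"xyz":[0,0,0.05],"twist":0},
  {"fingers":0,"xyz":[0,0,0.1],"twist":0},
  {"fingers":0,"xyz":[0,0,0.15],"twist":0},
  {"fingers":0,"xyz":[0,0,0.2],"twist":0},
  {"fingers":0,"xyz":[0,0,0.25],"twist":0},
  {"fingers":0,"xyz":[0,0,0.3],"twist":0},
  {"fingers":0,"xyz":[0,0,0.35],"twist":0},
  {"fingers":0,"xyz":[0,0,0.35],"twist":0},
  {"fingers":0,"xyz":[0,0,0.35],"twist":0},
  {"fingers":0,"xyz":[0,0,0.35],"twist":0},
])

```text
clock: 16.4
position: [0.5595, -0.0918, 0.0614]
ee_rot: [3.14, 0.007, 2.16]
force: [-2.0, 1.8, 3.8]
gripper_width: -0.0003
```

arm_command([
  {"fingers":0,"xyz":[0,0,0.05],"twist":0},
  {"fingers":0,"xyz":[0,0,0.1],"twist":0},
  {"fingers":0,"xyz":[0,0,0.15],"twist":0},
  {"fingers":0,"xyz":[0,0,0.15],"twist":0},
  {"fingers":0,"xyz":[0,0,0.2],"twist":0},
  {"fingers":0,"xyz":[0,0,0.2],"twist":0},
  {"fingers":0,"xyz":[0,0,0.2],"twist":0},
  {"fingers":0,"xyz":[0,0,0.2],"twist":0},
  {"fingers":0,"xyz":[0,0,0.2],"twist":0},
  {"fingers":0,"xyz":[0,0,0.2],"twist":0},
])

```text
clock: 17.4
position: [0.5595, -0.0918, 0.0593]
ee_rot: [3.14, 0.007, 2.16]
force: [-2.8, 0.4, 4.7]
gripper_width: 0.0
```

Already 8.7 mm down with a small force, so it is past the off-notch stop. I'll press the last bit.

arm_command([
  {"fingers":0,"xyz":[0,0,0.05],"twist":0},
  {"fingers":0,"xyz":[0,0,0.1],"twist":0},
  {"fingers":0,"xyz":[0,0,0.15],"twist":0},
  {"fingers":0,"xyz":[0,0,0.15],"twist":0},
  {"fingers":0,"xyz":[0,0,0.2],"twist":0},
  {"fingers":0,"xyz":[0,0,0.2],"twist":0},
  {"fingers":0,"xyz":[0,0,0.2],"twist":0},
  {"fingers":0,"xyz":[0,0,0.2],"twist":0},
  {"fingers":0,"xyz":[0,0,0.2],"twist":0},
  {"fingers":0,"xyz":[0,0,0.2],"twist":0},
])

```text
clock: 18.4
position: [0.5596, -0.0918, 0.0578]
ee_rot: [3.14, 0.008, 2.16]
force: [-3.0, 0.1, 8.9]
gripper_width: -0.0
```

arm_command([
  {"fingers":0,"xyz":[0,0,-0.5],"twist":0},
  {"fingers":0,"xyz":[0,0,-3],"twist":0},
  {"fingers":0,"xyz":[0,0,-7],"twist":0},
  {"fingers":0,"xyz":[-2,2,-11],"twist":0},
  {"fingers":0,"xyz":[-6,4,-13],"twist":0},
  {"fingers":0,"xyz":[-10,7,-13],"twist":0},
  {"fingers":0,"xyz":[-14,10,-13],"twist":0},
  {"fingers":0,"xyz":[-18,12,-13],"twist":0},
  {"fingers":0,"xyz":[-22,14,-13],"twist":0},
  {"fingers":0,"xyz":[-25,14,-13],"twist":0},
])

```text
clock: 19.4
position: [0.817, -0.2208, 0.1887]
ee_rot: [3.139, 0.008, 2.162]
force: [-0.2, 0.7, 0.7]
gripper_width: -0.0003
```

```bash
python3 studs.py 6 0.01
python3 - <<'E'
from h import *
print(observe()["position"])
hs=[d["point"] for d in pinpoint("hub_top","side") if abs(d["point"][0]-309)<12];ht=[d["point"] for d in pinpoint("hub_top","top") if abs(d["point"][0]-309)<8]
print(hs,ht, tri(ht[0],"top",hs[0],"side") if hs and ht else 0)
t=cv2.imread("pics/top_6.png")[150:220,275:345];s=cv2.imread("pics/side_6.png")[205:260,275:345]
cv2.imwrite("pics/n6.png",np.hstack([cv2.resize(t,(390,390),interpolation=cv2.INTER_CUBIC),cv2.resize(s,(397,390),interpolation=cv2.INTER_CUBIC)]))
E
```

```text
[ 0.55883588 -0.09151699] [0.04177913 0.04156931 0.0416712 ] [ 34.00714208 -85.99827763 154.25428264] notch -145.91228430398513 19.5
[ 0.81560766 -0.22660463  0.18781804]
[] [[311.2, 181.0]] 0
```

View pics/n6.png

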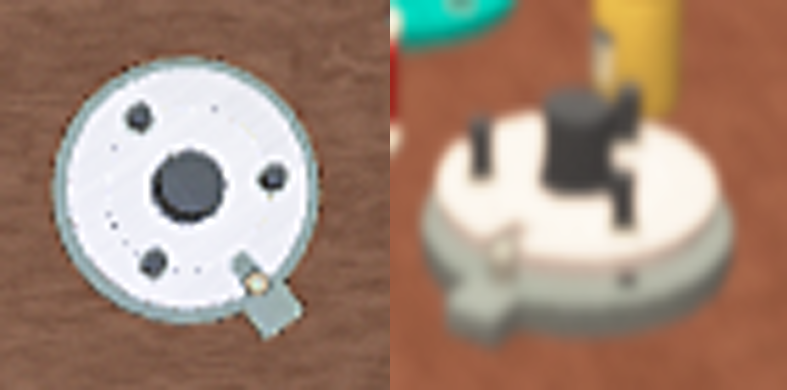

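The plate is level and low on the fixture, and the pin stands in the notch at top crop (257,283). The arm is clear, so I'll hand in.

```bash
python3 -c "
from station import *
print(hand_in())"
```

```text
the job is handed in; nothing more can be done
None
```

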